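Lock the plate clamp with the cross-tip key

TASK

Take the largest of the three T-handled keys (the cross-tip key) out of the wooden key stand, seat its tip fully in the cross-shaped socket of the plate clamp and turn it clockwise until the clamp is locked at its stop. Then put the key back upright in the hole it came from, its handle square across the row like its neighbours. Work the clamp only with the key, not with the fingers, and leave the plate, the other two keys and everything else on the worktop where they are.

Things in the scene. Friction and masses are not known exactly. Their poses are not given: they have to be found in the camera images.
- crosskey: Tallest of three T-handled keys, 119 mm, 0.18 kg, upright in one of the stand's holes (which varies). Origin: centre of the tip's underside, z up. From the tip: round pilot 7 mm wide, 6 mm long; steel cross of two 20 x 5 mm blades (along x and y) from 6 to 30 mm; round shank; black flat-sided bar handle 90 mm along x, 18 mm along y, 95 to 119 mm up.
- squarekey: T-handled key, square tip, 102 mm high, handle 66 mm long along its x, 18 mm wide. Origin at the underside of its tip. Stands in another hole; leave it.
- flatkey: T-handled key, flat tip, 90 mm high, handle 50 mm long along its x, 18 mm wide. Origin at the underside of its tip. Stands in another hole; leave it.
- stand: Wooden key stand, fixed, 70 x 190 x 45 mm; origin at the centre of its underside. Three round holes 23.5 mm wide, 35 mm deep (floor 10 mm above the worktop), in a row along its y at -60, 0 and +60 mm. The keys' handles lie along its x, across the row.
- clamp: Stainless plate clamp, fixed; base 180 x 120 x 30 mm, origin at the centre of its underside. At its x = -45 mm stands the screw head: a 50 mm disc (the cam) and on it a square steel collar 30 mm wide, top 56 mm above the worktop, with the cross-shaped socket in its top. At x = +31 to +67 mm two 120 mm wide jaws, up to 64 mm high, hold the plate.
- socket_floor (a point): Floor centre of the cross-shaped socket, 40 mm above the worktop. Two crossing slots 22 x 7.6 mm, 16 mm deep, axis vertical. It may be turned to any angle about its axis, not reported (this point's axes are the clamp's). The key's pilot enters at any angle; the blades drop in only when they match the slots (within about 7 deg, every 90 deg). Seated, the cross-tip key's origin is here.
- cam (a joint): Turn of the clamp's cam in rad: 0 open, 0.7 locked (stop), growing clockwise from above; starts at 0 to 0.15. The socket turns it through a friction clutch. It takes about 0.15 N m and stays where left; past the stop the clutch slips harmlessly at about 0.5 N m. It draws the front jaw to the plate, 5 mm per rad.
- plate: Loose grey silicone plate, 150 mm wide, 130 mm high, 9 mm thick, 0.22 kg, standing upright between the jaws. Origin at the centre of its lower edge, 30 mm above the worktop; z up, x its thickness.
- bowl: Lemon plastic bowl, 140 mm wide, 55 mm high; bystander. Origin under its centre.
- cup: Glass cup, 68 mm wide, 85 mm high; bystander. Origin under its centre.
- pot: Purple snack pot with screw-top lid, 64 mm wide, 70 mm high; bystander. Origin under its centre.
- spoon: Wooden spoon lying flat; bystander. Origin under its middle.
- mill: Dark wooden pepper mill, 56 mm wide, 140 mm high; bystander. Origin under its centre.
- jar: Glass jar with metal lid, 70 mm wide, 100 mm high; bystander. Origin under its centre.
Mind the look-alikes: they are no part of the job. Of the things shaped like the clamp, the stainless one is meant.

How it is judged:
On the way, in this order (a step that is already met when the one before it is completed fails the run):
1. the cross-tip key is fully seated in the socket while the clamp is still open (distance between crosskey and socket_floor below 0.005 m and angle between crosskey's own z axis and vertical below 0.12 rad and value of joint cam below 0.3 rad), for 0.1 s.
2. the clamp is turned to its stop with the key in the socket (distance between crosskey and socket_floor below 0.007 m and value of joint cam above 0.66 rad), for 0.1 s.
At the end, for the whole second after the job is handed in: Cam over 0.64 rad. Cross-tip key at rest in its own hole (10 mm), upright (0.12 rad), handle square across the row (0.3 rad). Plate between the jaws (12 mm, tilt 0.2 rad), other keys in their holes (12 mm, tilt 0.3 rad), bystanders within 20 mm of their starts (value of joint cam above 0.64 rad and distance of crosskey from where it was at the start of the episode below 0.01 m and angle between crosskey's own z axis and vertical below 0.12 rad and angle between the x axis of crosskey and the x axis of stand, either way round below 0.3 rad and linear speed of crosskey below 0.02 m/s and angle between plate's own z axis and vertical below 0.2 rad and distance of each of plate, squarekey, flatkey from where it was at the start of the episode below 0.012 m and angle between each of squarekey, flatkey's own z axis and vertical below 0.3 rad and distance of each of bowl, cup, pot, spoon, mill, jar from where it was at the start of the episode below 0.02 m); the robot touches nothing.
It fails at once if the fingers push on the clamp (contact force between the fingers and clamp above 4 N).
It fails at once if the plate is knocked over or out of the clamp (angle between plate's own z axis and vertical above 0.4 rad or distance of plate from where it was at the start of the episode above 0.03 m).
It fails at once if another key is pulled out of its hole (distance of any of squarekey, flatkey from where it was at the start of the episode above 0.02 m).
It fails at once if a bystander is knocked away (distance of any of bowl, cup, pot, spoon, mill, jar from where it was at the start of the episode above 0.04 m).
It also fails if it takes over 58 s, if anything falls off the work surface, if the arm or the gripper's body presses on something with over 40 N, if the wrist force passes 120 N, or if a joint passes its speed limit or range.

ROBOT

A 7-joint arm with a two-finger parallel gripper is mounted at the origin on the work surface. World frame = base frame: x ahead of the robot, y to its left, z up, the work surface at z = 0. Lengths are in m, angles in rad, forces in N, time in s.
With the tool pointing down it reaches from about 0.4 to 0.875 m from the base axis. Payload 19.3 kg.
Tool frame: the origin (TCP) lies at the very end of the fingers, on their centre line; the grasp point (between the pads) lies 19 mm behind it; z points along the fingers, y is the line along which they close (so a half turn about z gives the same grasp; the last joint's range is limited). The gripper opens to 85 mm and grips with 20 to 120 N. Pads are 22 mm wide; open, the fingers measure 114 mm over their backs; the gripper's body (76 mm by 85 mm) begins 54 mm behind the grasp point. The pads swing forward as they close: fully open they stand 13 mm farther back than shut.
Start: joints at [-1.329, 0.521, -0.036, 1.599, 0.021, 1.021, -0.113], TCP at [0.192, 0.595, 0.231] pointing down, gripper open.
Joint ranges: [-2.91, 2.91], [-0.3, 2.13], [-1.5, 1.42], [0.17, 2.43], [-1.26, 4.41], [0.16, 1.93], [-2.52, 2.52]. Speed limits (rad/s): [1.89, 1.89, 2.39, 2.39, 3.01, 3.01, 3.01].

INTERFACE

Orientations are given as [roll, pitch, yaw] about the fixed x, y, z axes, in that order (R = Rz(yaw) Ry(pitch) Rx(roll)).
In Python, from workcell import monitor, optics, workorder gives the robot as it stands.
- The arm moves only by the tool apply_moves, never from a script. Its arguments are lists of equal length, an entry for each row: "linear": the shift along the tool's x, y, z each as a share of 0.1 m, from -1 to 1, a list of three; "delta_rot": the turn, a rotation vector about the tool's x, y, z each as a share of 120 degrees, from -1 to 1, a list of three. A call has exactly 5 rows; each row is the pose to reach, as a shift and turn from the pose commanded when the call began, along the tool's axes at that moment; what a row does not reach only later rows make up. A row lasts 1/12 s, in which the tool goes at most 41.7 mm and 7.16 degrees, less where a joint would pass 70% of its speed; a pose out of reach is approached as far as the arm can. A call with a number of a shift or a turn outside -1 to 1 is refused whole. A call with a gripper value outside its range is refused whole. "gripper" is the opening, from -1 (shut) to 1 (fully open), set as the call begins (left out, the last holds). The fingers move at their own pace and stop on an object; "force" is the grip in N (left out, the last holds). Time passes only in rows, so rows that repeat a pose let the fingers close, or fill a call up. It gives the time, the measured TCP pose, the force, the opening and the grip force at its end, in the units of the state.
- monitor.observe(): the state, without advancing time (a new reading comes with each control period).
- optics.grab_frame(name): name is "scene" or "top" or "wrist"; returns (picture, depth): 384x512x3 uint8, red, green, blue; 384x512 float32, m along the optical axis (not along the pixel's ray), 0 where there is no reading.
- optics.camera_info(name): a dict with "fx", "fy", "cx", "cy" (pixels), "rvec" (rotation vector, rad) and "tvec" (3), from world to camera coordinates, as OpenCV has them; the wrist camera has in their place "T_tool_cam" (4x4, takes a point from camera to tool coordinates, whose origin is the TCP and whose axes are the flange's). Camera axes: x right, y down, z forward; pixel columns grow to the right and rows downward; lengths in m; the calibration is good to about 2 mm. A picture is of the moment at which its call begins: read the wrist's pose just before it. camera_info takes no time and is no camera call.
- workorder.job_done(): hands the job in; it is judged then, once.
The state is a dict: "clock": time; "qpos": joint angles; "qd": joint speeds; "joint_efforts": joint torques, N m; "position": TCP position; "tool_rot": TCP orientation; "force": force on the tool from outside, world axes, zero at the start; "moment": the same for the moment, N m; "grip_width": finger opening in m; "finger_force": force on a finger pad.
Only numpy, scipy, OpenCV 4.12 (cv2) and the standard library are available. Lean on these libraries where they do the work, as an engineer would, in place of code of your own. Each camera call takes 0.05 s, during which the arm holds its last target. There are 200 camera calls.

## Working session

There is one attempt and no reset: what is moved stays moved. The work goes in short steps, Python scripts to look and compute and a tool call to move; the robot and the scene stay as the last step left them, time stands still between calls to the robot, and variables do not carry over. Pictures are saved under pics/ and viewed, at most 10 in all, crops included, and the job is handed in when it is done.

Besides the shell and the picture viewer there is one more tool, called after "Request:" as name(argument=value, ...) on one line, values as JSON. apply_moves: Moves the arm, as the interface text tells. Its arguments: {"type":"object","properties":{"linear":{"type":"array"},"delta_rot":{"type":"array"},"gripper":{"type":"number"},"force":{"type":"number"}},"required":["linear","delta_rot"]}

```bash
ls; mkdir -p pics
cat > h.py <<'E'
import numpy as np, cv2
from scipy.spatial.transform import Rotation as R
from workcell import monitor, optics, workorder
def TW():
    s=monitor.observe(); T=np.eye(4); T[:3,:3]=R.from_euler('xyz',s['tool_rot']).as_matrix(); T[:3,3]=s['position']; return T
def cam(n,T=None):
    c=optics.camera_info(n); K=np.array([[c['fx'],0,c['cx']],[0,c['fy'],c['cy']],[0,0,1.]])
    if 'rvec' in c:
        M=np.eye(4); M[:3,:3]=R.from_rotvec(np.ravel(c['rvec'])).as_matrix(); M[:3,3]=np.ravel(c['tvec']); return K,np.linalg.inv(M)
    return K,(TW() if T is None else T)@np.array(c['T_tool_cam'])
def pts(d,K,C):
    v,u=np.mgrid[:d.shape[0],:d.shape[1]]
    p=np.stack([(u-K[0,2])/K[0,0]*d,(v-K[1,2])/K[1,1]*d,d],-1)
    return p@C[:3,:3].T+C[:3,3]
def ray(u,v,z,K,C):
    r=C[:3,:3]@np.array([(u-K[0,2])/K[0,0],(v-K[1,2])/K[1,1],1]); o=C[:3,3]
    return o+r*(z-o[2])/r[2]
E
python3 - <<'E'
from h import *
for n in ['scene','top']:
    K,C=cam(n); im,d=optics.grab_frame(n); np.savez(f'{n}0.npz',im=im,d=d,K=K,C=C); cv2.imwrite(f'pics/{n}0.png',im[...,::-1]); print(n,K[0,0],C.round(3).tolist())
print(monitor.observe()); print(optics.camera_info('wrist'))
E
```

```text
pics
scene 404.86339077070085 [[0.709, 0.433, -0.557, 1.179], [0.705, -0.451, 0.547, -0.552], [-0.014, -0.781, -0.625, 0.743], [0.0, 0.0, 0.0, 1.0]]
top 439.83776017781344 [[0.011, -0.999, 0.044, 0.529], [-1.0, -0.011, -0.012, 0.063], [0.012, -0.044, -0.999, 1.404], [0.0, 0.0, 0.0, 1.0]]
{'clock': 0.1, 'qpos': array([-1.3291797 ,  0.52197739, -0.03633452,  1.59995056,  0.02121808,
        1.02108507, -0.112824  ]), 'qd': array([ 8.27156677e-04, -3.56848268e-05,  1.38308804e-04, -1.60944664e-03,
        1.03627080e-04, -3.80759909e-05,  5.67849256e-04]), 'joint_efforts': array([ 2.78830361e-03, -9.28478909e+01,  1.98338427e+00, -3.70523322e+01,
        1.80631271e-02,  5.51859965e-03, -7.74231717e-05]), 'position': array([0.19168325, 0.59456416, 0.23076904]), 'tool_rot': array([-3.14056123e+00,  8.37208105e-05,  2.82975669e+00]), 'force': array([ 0.22852744, -0.26248723, -0.53719992]), 'moment': array([-0.00696697, -0.04311346, -0.04989496]), 'finger_force': 0.0, 'grip_width': 0.08569689934226703}
{'fx': 316.6580899768807, 'fy': 316.6580899768807, 'cx': 254.45800732998802, 'cy': 196.08933693919656, 'T_tool_cam': array([[ 1.73745630e-04, -9.57159176e-01, -2.89562223e-01,
         7.41171908e-02],
       [ 9.99999955e-01,  2.36897703e-04, -1.83045935e-04,
        -4.69032033e-04],
       [ 2.43800722e-04, -2.89562178e-01,  9.57159175e-01,
        -1.42925553e-01],
       [ 0.00000000e+00,  0.00000000e+00,  0.00000000e+00,
         1.00000000e+00]])}
```

View pics/top0.png

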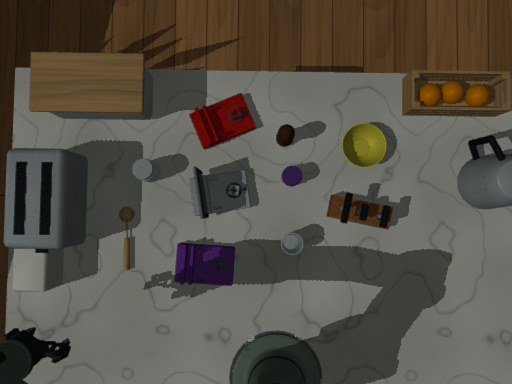

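View pics/scene0.png

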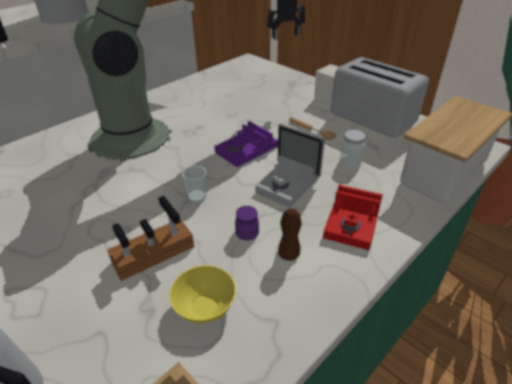

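Top view: the candidate clamps are red (222,120), grey stainless (220,192) with its screw near (235,190), and purple (205,263). The candidate keys stand in the wooden stand at (346,207), (364,209) and (384,213). I choose the grey clamp and the key at (346,207), which looks longest and tallest. Next I measure both.

Run:
```python
from h import *
for n in ['top','scene']:
    z=np.load(n+'0.npz'); im,d,K,C=[z[k] for k in ('im','d','K','C')]; P=pts(d,K,C); Z=P[...,2]
    hsv=cv2.cvtColor(im,cv2.COLOR_RGB2HSV)
    if n=='top':
        box=np.zeros(Z.shape,bool); box[185:235,320:400]=1
        crop=np.hstack([cv2.resize(im[185:235,325:395],None,fx=5,fy=5),cv2.resize(im[165:215,190:260],None,fx=5,fy=5)]); cv2.imwrite('pics/c1.png',crop[...,::-1])
    else:
        box=np.zeros(Z.shape,bool); box[190:285,100:200]=1
    print(n,'table z',np.median(Z[150:350,:][np.abs(Z[150:350])<.03]))
    m=(box&(Z>.07)&(Z<.17)&(im.max(-1)<70)).astype(np.uint8)
    k,l,st,ce=cv2.connectedComponentsWithStats(m)
    for i in range(1,k):
        if st[i,4]<15: continue
        p=P[l==i]; top=np.percentile(p[:,2],95); q=p[p[:,2]>top-.008]
        (c,s,a)=cv2.minAreaRect((q[:,:2]*1000).astype(np.float32)); print('key',ce[i].round(),st[i,4],'top',top.round(4),np.array(c).round(1),np.array(s).round(1),a)
    # stand
    m=box&(Z>.035)&(Z<.055)&(hsv[...,1]>90)&(hsv[...,0]<20); q=P[m]; 
    print('stand',np.median(q[:,2]),cv2.minAreaRect((q[:,:2]*1000).astype(np.float32)))
z=np.load('top0.npz'); P=pts(z['d'],z['K'],z['C']);Z=P[...,2]
b=np.zeros(Z.shape,bool); b[160:222,185:262]=1
for lo,hi in [(.022,.037),(.05,.062),(.1,.2)]:
    m=b&(Z>lo)&(Z<hi)
    k,l,st,ce=cv2.connectedComponentsWithStats(m.astype(np.uint8))
    for i in range(1,k):
        if st[i,4]>15: q=P[l==i]; print('clamp',lo,ce[i].round(1),st[i,4],np.median(q,0).round(4),cv2.minAreaRect((q[:,:2]*1000).astype(np.float32)))
```

```text
top table z -1.4636653022925827e-07
key [346. 207.] 221 top 0.1328 [ 532.8 -195.5] [19.3 87.6] 78.28688049316406
key [364. 212.] 119 top 0.1045 [ 521.6 -254.2] [17.4 47.8] 77.18233489990234
key [384. 216.] 170 top 0.1152 [ 509.  -312.8] [18.9 65.4] 78.85069274902344
stand 0.04461196255953881 ((520.884033203125, -254.96253967285156), (191.30007934570312, 69.569091796875), 78.40990447998047)
scene table z -0.00021394367652605162
key [169. 210.] 266 top 0.1298 [ 534.4 -199.1] [14.9 88.9] 79.76559448242188
key [147. 229.] 142 top 0.1011 [ 523. -258.] [13.9 47.6] 79.53526306152344
key [121. 235.] 199 top 0.1129 [ 511.6 -316. ] [15.8 66.7] 78.12013244628906
stand 0.04435013446293179 ((524.271484375, -258.2928771972656), (185.9799346923828, 70.58590698242188), 78.54527282714844)
clamp 0.022 [228.6 191. ] 1286 [0.5799 0.1561 0.0294] ((580.979736328125, 155.1339111328125), (120.15576171875, 124.53659057617188), 9.402900695800781)
clamp 0.022 [193.8 196.3] 222 [0.5637 0.2614 0.0288] ((562.7208862304688, 262.01483154296875), (117.9388656616211, 18.944047927856445), 9.39172649383545)
clamp 0.05 [206.8 194.7] 132 [0.5666 0.2181 0.0577] ((569.7203369140625, 219.25352478027344), (118.1603012084961, 18.183998107910156), 10.594168663024902)
clamp 0.05 [233.1 189.7] 69 [0.5831 0.1387 0.0554] ((583.6934814453125, 137.9308319091797), (29.488422393798828, 29.365917205810547), 82.55016326904297)
clamp 0.1 [199.1 192.5] 294 [0.5715 0.2297 0.1568] ((570.7628173828125, 230.75262451171875), (147.9730987548828, 12.155608177185059), 9.542252540588379)
```

View pics/c1.png

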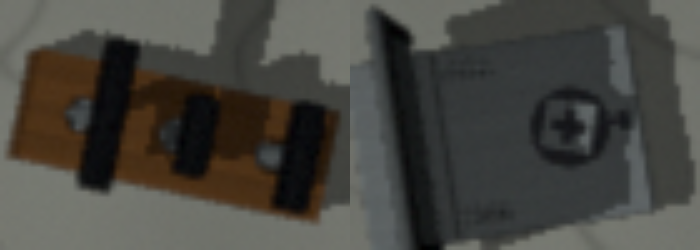

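The left crop confirms that the leftmost key has the longest handle (88 mm) and the highest top (0.131 m). The right crop shows the stainless screw head with its cross socket. Positions: key about (0.533,-0.197), handle at -11.7°; socket about (0.583,0.138). I'll move over the socket for a close look.

Request:
apply_moves(linear=[[-0.2, -0.1, 0], [-0.4, -0.2, 0], [-0.6, -0.3, 0], [-0.8, -0.4, 0], [-1, -0.5, 0]], delta_rot=[[0, 0, 0], [0, 0, 0], [0, 0, 0], [0, 0, 0], [0, 0, 0]], gripper=0.1)

```text
clock: 0.52
position: [0.2722, 0.5156, 0.231]
tool_rot: [-3.141, -0.0, 2.83]
force: [0.4, 0.1, 0.4]
grip_width: 0.0471
finger_force: 0.0
```

Request:
apply_moves(linear=[[-0.2, -0.1, 0], [-0.4, -0.2, 0], [-0.6, -0.3, 0], [-0.8, -0.4, 0], [-1, -0.5, 0]], delta_rot=[[0, 0, 0], [0, 0, 0], [0, 0, 0], [0, 0, 0], [0, 0, 0]])

```text
clock: 0.93
position: [0.352, 0.4373, 0.2311]
tool_rot: [-3.141, -0.0, 2.83]
force: [0.7, 0.3, -0.0]
grip_width: 0.0472
finger_force: 0.0
```

Request:
apply_moves(linear=[[-0.2, -0.14, 0], [-0.4, -0.28, 0], [-0.6, -0.42, 0], [-0.8, -0.56, 0], [-1, -0.7, 0]], delta_rot=[[0, 0, 0], [0, 0, 0], [0, 0, 0], [0, 0, 0], [0, 0, 0]])

```text
clock: 1.35
position: [0.4256, 0.3399, 0.2311]
tool_rot: [-3.141, -0.0, 2.83]
force: [-0.3, 1.0, 1.2]
grip_width: 0.0469
finger_force: 0.0
```

```bash
python3 -c "
from h import *
s=monitor.observe();print(s['clock'],s['qpos'].round(2),s['position'],s['tool_rot'],s['grip_width'])"
```

```text
1.35 [-0.8   0.39  0.03  1.82 -0.01  0.93  0.49] [0.4256113  0.33987972 0.23110874] [-3.14119601e+00 -2.10288873e-04  2.82977120e+00] 0.046929323404596664
```

Request:
apply_moves(linear=[[-0.2, -0.14, 0], [-0.4, -0.28, 0], [-0.6, -0.42, 0], [-0.8, -0.56, 0], [-1, -0.7, 0]], delta_rot=[[0, 0, 0], [0, 0, 0], [0, 0, 0], [0, 0, 0], [0, 0, 0]])

```text
clock: 1.77
position: [0.4993, 0.2426, 0.2311]
tool_rot: [-3.141, -0.0, 2.83]
force: [0.6, -0.1, -0.3]
grip_width: 0.0471
finger_force: 0.0
```

Request:
apply_moves(linear=[[-0.25, -0.18, 0], [-0.5, -0.35, 0], [-0.8, -0.6, 0], [-1, -0.7, 0], [-1, -0.7, 0]], delta_rot=[[0, 0, 0], [0, 0, 0], [0, 0, 0], [0, 0, 0], [0, 0, 0]])

```text
clock: 2.18
position: [0.5751, 0.1414, 0.231]
tool_rot: [-3.14, 0.001, 2.824]
force: [-0.5, 0.6, -0.6]
grip_width: 0.0472
finger_force: 0.0
```

Run:
```python
from h import *
T=TW(); K,C=cam('wrist',T); im,d=optics.grab_frame('wrist'); np.savez('w1.npz',im=im,d=d,K=K,C=C)
print(T[:3,3]); P=pts(d,K,C); Z=P[...,2]
m=((Z>.05)&(Z<.06)&(np.hypot(P[...,0]-.583,P[...,1]-.138)<.03)).astype(np.uint8)
q=P[m>0]; print(m.sum(),np.median(q,0),cv2.minAreaRect((q[:,:2]*1000).astype(np.float32)))
v,u=np.nonzero(m); v0,u0=int(v.mean()),int(u.mean()); print(u0,v0)
cr=cv2.resize(im[v0-45:v0+45,u0-60:u0+60],None,fx=6,fy=6,interpolation=cv2.INTER_CUBIC); cv2.imwrite('pics/w1.png',cr[...,::-1])
```

```text
[0.57505212 0.14138278 0.2310094 ]
638 [0.5835989  0.13671223 0.05627242] ((584.2142944335938, 137.05596923828125), (29.921030044555664, 30.555561065673828), 81.33421325683594)
253 184
```

View pics/w1.png

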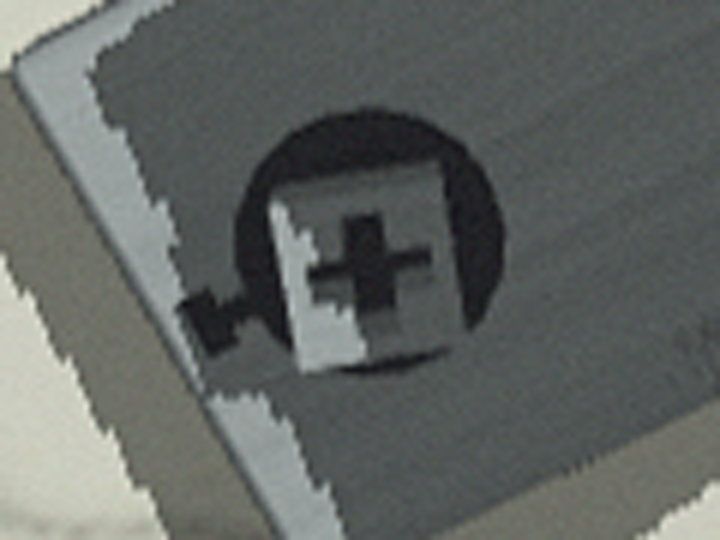

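The crop shows the collar centred near (365,265), with its cross slots parallel to the collar's sides at about 81° (mod 90). The socket is at (0.584,0.137), top at z=0.056, which agrees with the top view within 1 mm. Next I move over the key.

```bash
cat >> h.py <<'E'
def slot(im,d,K,C,c,Zt=.056):
    # dark pixels inside the collar, cast onto its top plane
    v,u=np.mgrid[:384,:512]; r=np.stack([(u-K[0,2])/K[0,0],(v-K[1,2])/K[1,1],np.ones(u.shape)],-1)@C[:3,:3].T
    Q=C[:3,3]+r*((Zt-C[2,3])/r[...,2])[...,None]
    g=cv2.cvtColor(im,cv2.COLOR_RGB2GRAY); ins=np.hypot(Q[...,0]-c[0],Q[...,1]-c[1])<.0135
    th,_=cv2.threshold(g[ins][None],0,255,cv2.THRESH_OTSU); m=ins&(g<min(th,75)); q=Q[m][:,:2]
    cc=q.mean(0); w=q-cc; z=w[:,0]+1j*w[:,1]; return th,len(q),cc,np.degrees(np.angle((z**4).sum()))/4
E
python3 - <<'E'
from h import *
z=np.load('w1.npz'); im,d,K,C=[z[k] for k in('im','d','K','C')]
print(slot(im,d,K,C,(.584,.137)))
g=cv2.cvtColor(im,cv2.COLOR_RGB2GRAY); print(g[172:198,240:266:1])
E
```

```text
(105.0, 244, array([0.58336716, 0.13762227]), np.float64(-9.069783423145326))
[[ 68  72  77  79  77  81  82  84  89  88  87  87  85  88  87  86  87  87
   86  85  89  86  83  87  84  95]
 [117  77  85  88  84  86  86  87  82  90  89  80  88  87  88  78  85  86
   82  89  85  86  85  80  82  81]
 [168  76  78  84  87  85  88  87  88  84  77  74  71  67  74  55  62  84
   81  87  82  80  87  84  82  87]
 [166  80  82  88  89  87  85  87  85  79  47  49  38  29  22  27  52  85
   84  83  81  81  83  82  86  87]
 [165 118  79  79  84  85  82  82  81  73  42  30  31  32  31  28  38  88
   85  81  85  84  88  84  83  85]
 [161 158  77 117 123  75  77  85  84  73  47  27  31  29  36  28  35  89
   86  85  85  86  86  86  80  82]
 [160 160 115 164 166  82  84  82  88  77  50  28  26  39  38  33  29  81
   82  87  84  81  86  89  89  88]
 [163 162 162 163 164  77  82  83  81  84  45  29  32  36  29  36  34  64
   89  84  92  81  74  78  75  93]
 [163 157 159 160 166 120  81  85  82  87  49  26  34  32  34  27  31  55
   72  74  72  58  50  52  54  88]
 [163 160 156 160 164 167  85  85  93  84
[... 1112 characters left out ...]
62  67  68
   67  80  90  86  84  82  85  85]
 [ 32 114 165 160 161 161 163 164 165 165 166 166  81  66  71  69  70  73
   66  78  83  81  82  83  88  79]
 [ 28  96 170 163 160 162 158 161 156 159 160 159 117  67  70  68  67  70
   70  70  87  85  85  82  88  85]
 [ 27  83 168 160 159 154 157 155 157 156 160 160 133  65  70  76  68  72
   77  75  82  88  84  87  86  88]
 [ 27  46 165 156 158 157 157 158 159 157 160 158 147 112  73  78  80  84
   87  88  85  88  84  82  84  87]
 [ 49  38 153 166 162 161 163 162 160 158 160 161 161 166  82  85  83  84
   88  88  83  87  88  82  88  85]
 [ 71  60 130 163 163 157 157 164 157 159 158 159 159 160  80  85  82  88
   82  77  79  78  75  68  70  57]]
```

Request:
apply_moves(linear=[[-0.03, -0.2, 0], [-0.06, -0.4, 0], [-0.1, -0.6, 0], [-0.13, -0.7, 0], [-0.16, -0.84, 0]], delta_rot=[[0, 0, 0], [0, 0, 0], [0, 0, 0], [0, 0, 0], [0, 0, 0]])

```text
clock: 2.65
position: [0.5617, 0.0622, 0.2313]
tool_rot: [3.141, -0.0, 2.831]
force: [-0.1, -0.1, 0.1]
grip_width: 0.0471
finger_force: 0.0
```

Request:
apply_moves(linear=[[-0.03, -0.2, 0], [-0.06, -0.4, 0], [-0.1, -0.6, 0], [-0.13, -0.7, 0], [-0.16, -0.84, 0]], delta_rot=[[0, 0, 0], [0, 0, 0], [0, 0, 0], [0, 0, 0], [0, 0, 0]])

```text
clock: 3.07
position: [0.5516, -0.0226, 0.2313]
tool_rot: [3.141, -0.0, 2.831]
force: [-0.0, 0.8, 0.8]
grip_width: 0.0469
finger_force: 0.0
```

Request:
apply_moves(linear=[[-0.03, -0.2, 0], [-0.06, -0.4, 0], [-0.1, -0.6, 0], [-0.13, -0.7, 0], [-0.16, -0.84, 0]], delta_rot=[[0, 0, 0], [0, 0, 0], [0, 0, 0], [0, 0, 0], [0, 0, 0]])

```text
clock: 3.48
position: [0.5414, -0.1074, 0.2313]
tool_rot: [3.141, -0.0, 2.831]
force: [0.7, 0.5, 0.1]
grip_width: 0.0472
finger_force: 0.0
```

Request:
apply_moves(linear=[[-0.03, -0.2, 0], [-0.06, -0.4, 0], [-0.1, -0.6, 0], [-0.16, -0.84, 0], [-0.16, -0.84, 0]], delta_rot=[[0, 0, -0.02], [0, 0, -0.05], [0, 0, -0.053], [0, 0, -0.053], [0, 0, -0.053]])

```text
clock: 3.9
position: [0.53, -0.1966, 0.2313]
tool_rot: [-3.14, 0.0, 2.937]
force: [-0.0, -1.9, -0.5]
grip_width: 0.0469
finger_force: 0.0
```

```bash
cat > keys.py <<'E'
from h import *
T=TW(); K,C=cam('wrist',T); im,d=optics.grab_frame('wrist')
print(monitor.observe()['qpos'].round(2),T[:3,3],R.from_matrix(T[:3,:3]).as_euler('xyz'))
P=pts(d,K,C); Z=P[...,2]
for lo,hi in [(.118,.14),(.095,.108)]:
    m=((Z>lo)&(Z<hi)&(im.max(-1)<80)&(np.hypot(P[...,0]-.53,P[...,1]+.2)<.1)).astype(np.uint8)
    k,l,st,ce=cv2.connectedComponentsWithStats(m)
    for i in range(1,k):
        if st[i,4]<100: continue
        p=P[l==i]; top=np.median(p[:,2]); q=p[np.abs(p[:,2]-top)<.004]
        print(ce[i].round(),top,cv2.minAreaRect((q[:,:2]*1000).astype(np.float32)))
E
python3 keys.py
```

```text
[ 0.14  0.43  0.14  1.77 -0.07  0.95  1.68] [ 0.53000689 -0.19664535  0.23132035] [-3.14011373e+00  2.77241945e-04  2.93715653e+00]
[255. 195.] 0.12899876557282858 ((532.1781005859375, -197.81680297851562), (17.466768264770508, 87.69914245605469), 78.87667846679688)
[189. 189.] 0.09993474219933801 ((520.9270629882812, -256.42254638671875), (18.22867202758789, 48.553768157958984), 78.694091796875)
```

Request:
apply_moves(linear=[[-0.025, -0.007, 0.1], [-0.025, -0.007, 0.3], [-0.025, -0.007, 0.5], [-0.025, -0.007, 0.65], [-0.025, -0.007, 0.8]], delta_rot=[[0, 0, -0.002], [0, 0, -0.003], [0, 0, -0.003], [0, 0, -0.003], [0, 0, -0.003]])

```text
clock: 4.37
position: [0.533, -0.1923, 0.1495]
tool_rot: [3.141, -0.001, 2.949]
force: [-0.4, 0.1, 0.6]
grip_width: 0.0468
finger_force: 0.0
```

Request:
apply_moves(linear=[[0, 0, 0.15], [0, 0, 0.3], [0, 0, 0.45], [0, 0, 0.53], [0, 0, 0.53]], delta_rot=[[0, 0, 0], [0, 0, 0], [0, 0, 0], [0, 0, 0], [0, 0, 0]])

```text
clock: 4.78
position: [0.5322, -0.1926, 0.0963]
tool_rot: [3.141, -0.003, 2.949]
force: [0.4, 0.3, -0.1]
grip_width: 0.047
finger_force: 0.0
```

Run:
```python
from h import *
s=monitor.observe(); print(s['position'],s['tool_rot'],s['force'])
im,d=optics.grab_frame('wrist'); cv2.imwrite('pics/g1.png',im[...,::-1])
```

```text
[ 0.53215299 -0.19264269  0.09626422] [ 3.14094212e+00 -2.89581250e-03  2.94876925e+00] [ 0.36661167  0.29735259 -0.14885772]
```

View pics/g1.png

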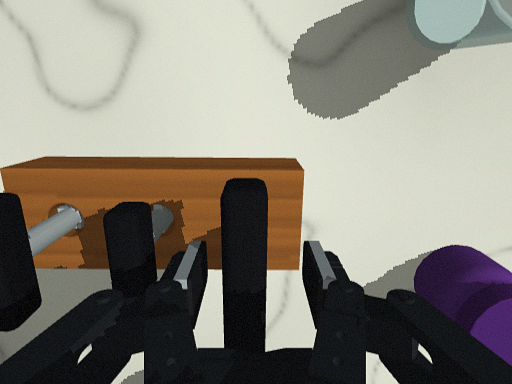

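The wrist view shows the big handle (column 245) between the pads (columns 200 and 310), slightly off-centre by about 5 mm. I'll centre on it, grip and lift.

Request:
apply_moves(linear=[[-0.012, -0.05, 0], [-0.012, -0.05, 0], [-0.012, -0.05, 0], [-0.012, -0.05, 0], [-0.012, -0.05, 0]], delta_rot=[[0, 0, 0], [0, 0, 0], [0, 0, 0], [0, 0, 0], [0, 0, 0]])

```text
clock: 5.25
position: [0.533, -0.1993, 0.0987]
tool_rot: [3.142, 0.001, 2.947]
force: [-0.4, 0.1, 0.6]
grip_width: 0.0474
finger_force: 0.0
```

Request:
apply_moves(linear=[[0, 0, 0], [0, 0, 0], [0, 0, 0], [0, 0, 0], [0, 0, 0]], delta_rot=[[0, 0, 0], [0, 0, 0], [0, 0, 0], [0, 0, 0], [0, 0, 0]], gripper=-1, force=80)

```text
clock: 5.67
position: [0.5331, -0.199, 0.0985]
tool_rot: [3.141, 0.0, 2.947]
force: [0.0, 2.9, 5.8]
grip_width: 0.0165
finger_force: 77.8
```

Request:
apply_moves(linear=[[0, 0, 0], [0, 0, 0], [0, 0, 0], [0, 0, 0], [0, 0, 0]], delta_rot=[[0, 0, 0], [0, 0, 0], [0, 0, 0], [0, 0, 0], [0, 0, 0]])

```text
clock: 6.08
position: [0.5331, -0.199, 0.0985]
tool_rot: [3.141, 0.0, 2.947]
force: [0.1, 2.4, 6.1]
grip_width: 0.0171
finger_force: 77.8
```

```bash
python3 -c "
from h import *
s=monitor.observe();print(s['clock'],s['qpos'].round(2),s['position'],s['tool_rot'],s['grip_width'],s['finger_force'],s['force'],s['moment'])"
```

```text
6.0833 [ 0.18  0.61  0.1   1.86 -0.1   0.67  1.72] [ 0.53313071 -0.19904018  0.09853796] [3.14123714e+00 3.77393748e-04 2.94730742e+00] 0.017057301932897027 77.83363580703735 [0.07997725 2.39535192 6.12148429] [ 0.88025695 -0.00351552  0.01023141]
```

Request:
apply_moves(linear=[[0, 0, -0.1], [0, 0, -0.3], [0, 0, -0.5], [0, 0, -0.7], [0, 0, -0.9]], delta_rot=[[0, 0, 0], [0, 0, 0], [0, 0, 0], [0, 0, 0], [0, 0, 0]])

```text
clock: 6.5
position: [0.5325, -0.1995, 0.1897]
tool_rot: [-3.141, -0.0, 2.947]
force: [0.9, 1.4, -1.5]
grip_width: 0.0169
finger_force: 78.1
```

Request:
apply_moves(linear=[[0, 0, -0.2], [0, 0, -0.4], [0, 0, -0.5], [0, 0, -0.5], [0, 0, -0.5]], delta_rot=[[0, 0, 0], [0, 0, 0], [0, 0, 0], [0, 0, 0], [0, 0, 0]])

```text
clock: 6.92
position: [0.5327, -0.1993, 0.2381]
tool_rot: [-3.142, 0.0, 2.947]
force: [-0.2, -0.5, -1.9]
grip_width: 0.0169
finger_force: 78.2
```

Request:
apply_moves(linear=[[0, 0.1, 0], [0.01, 0.3, 0], [0.02, 0.5, 0], [0.03, 0.7, 0], [0.04, 0.85, 0]], delta_rot=[[0, 0, 0], [0, 0, 0], [0, 0, 0], [0, 0, 0], [0, 0, 0]])

```text
clock: 7.33
position: [0.5451, -0.1126, 0.2369]
tool_rot: [3.141, -0.002, 2.948]
force: [1.2, 0.9, -1.3]
grip_width: 0.0169
finger_force: 78.2
```

Request:
apply_moves(linear=[[0, 0.17, 0], [0.01, 0.34, 0], [0.02, 0.5, 0], [0.03, 0.7, 0], [0.04, 0.85, 0]], delta_rot=[[0, 0, 0], [0, 0, 0], [0, 0, 0], [0, 0, 0], [0, 0, 0]])

```text
clock: 7.75
position: [0.5574, -0.0286, 0.237]
tool_rot: [-3.142, -0.002, 2.948]
force: [0.3, 0.5, -1.7]
grip_width: 0.0172
finger_force: 78.2
```

Request:
apply_moves(linear=[[0, 0.17, 0], [0.01, 0.34, 0], [0.02, 0.5, 0], [0.03, 0.7, 0], [0.04, 0.85, 0]], delta_rot=[[0, 0, 0], [0, 0, 0], [0, 0, 0], [0, 0, 0], [0, 0, 0]])

```text
clock: 8.17
position: [0.5698, 0.0555, 0.2369]
tool_rot: [-3.141, -0.002, 2.948]
force: [-0.1, 0.7, -1.6]
grip_width: 0.0166
finger_force: 78.2
```

Request:
apply_moves(linear=[[0, 0.17, 0], [0.01, 0.34, 0], [0.02, 0.5, 0], [0.03, 0.7, 0], [0.03, 0.83, 0]], delta_rot=[[0, 0, -0.004], [0, 0, -0.008], [0, 0, -0.012], [0, 0, -0.018], [0, 0, -0.018]])

```text
clock: 8.58
position: [0.5834, 0.1379, 0.2379]
tool_rot: [3.141, -0.001, 2.987]
force: [0.3, 0.5, -1.8]
grip_width: 0.0169
finger_force: 78.2
```

Request:
apply_moves(linear=[[0, 0, 0.1], [0, 0, 0.2], [0, 0, 0.3], [0, 0, 0.4], [0, 0, 0.4]], delta_rot=[[0, 0, 0], [0, 0, 0], [0, 0, 0], [0, 0, 0], [0, 0, 0]])

```text
clock: 9.0
position: [0.5825, 0.1341, 0.1958]
tool_rot: [-3.14, -0.003, 2.984]
force: [0.3, -0.6, -1.3]
grip_width: 0.0169
finger_force: 78.3
```

Run:
```python
from h import *
s=monitor.observe();print(s['clock'],s['qpos'].round(2),s['position'],s['tool_rot'],s['grip_width'],s['force'],s['moment'])
fr={}
for n in ['wrist','scene','top']:
    K,C=cam(n); im,d=optics.grab_frame(n); np.savez(n+'2.npz',im=im,d=d,K=K,C=C); fr[n]=im
    if n!='wrist':
        M=np.linalg.inv(C); p=M[:3,:3]@np.array([.584,.137,.1])+M[:3,3]; u,v=(K@(p/p[2]))[:2].astype(int); fr[n]=cv2.resize(im[v-48:v+48,u-64:u+64],(400,300),interpolation=cv2.INTER_CUBIC); print(n,u,v)
    else: fr[n]=cv2.resize(im,(400,300))
cv2.imwrite('pics/m2.png',np.vstack([np.hstack([fr['wrist'],fr['scene']]),np.hstack([fr['top'],fr['top']*0])])[...,::-1])
```

```text
9.0 [-0.36  0.52  0.05  1.71 -0.03  0.92  1.11] [0.58249616 0.13413465 0.19580974] [-3.13980900e+00 -2.85860654e-03  2.98375209e+00] 0.016933689613578662 [ 0.32110264 -0.5630938  -1.3138766 ] [-0.03719048 -0.03057915  0.04112289]
scene 280 163
top 232 189
```

View pics/m2.png

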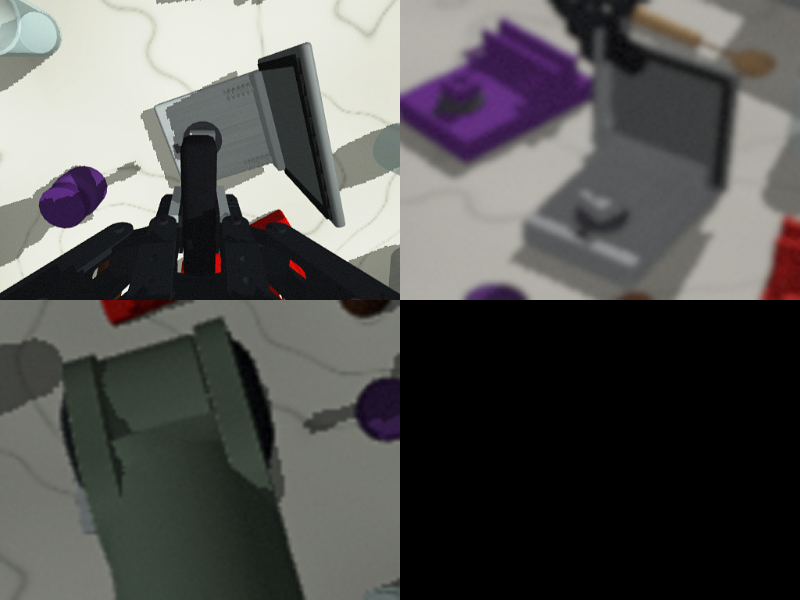

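The wrist view shows the key held over the grey clamp. The scene crop shows the shank at about (600,70) above the screw head at (600,210). I'll let the arm settle and then measure.

Request:
apply_moves(linear=[[0, 0, 0.1], [0, 0, 0.2], [0, 0, 0.3], [0, 0, 0.3], [0, 0, 0.3]], delta_rot=[[0, 0, 0], [0, 0, 0], [0, 0, 0], [0, 0, 0], [0, 0, 0]])

```text
clock: 9.57
position: [0.5831, 0.135, 0.1675]
tool_rot: [-3.141, -0.001, 2.985]
force: [0.0, -0.1, -1.7]
grip_width: 0.017
finger_force: 78.3
```

Request:
apply_moves(linear=[[0, 0, 0], [0, 0, 0], [0, 0, 0], [0, 0, 0], [0, 0, 0]], delta_rot=[[0, 0, 0], [0, 0, 0], [0, 0, 0], [0, 0, 0], [0, 0, 0]])

```text
clock: 9.98
position: [0.5836, 0.1352, 0.1685]
tool_rot: [3.141, 0.0, 2.985]
force: [-1.0, 0.3, -0.6]
grip_width: 0.017
finger_force: 78.3
```

```bash
cat > look.py <<'E'
from h import *
import sys
s=monitor.observe();print(s['clock'],s['position'],s['tool_rot'],s['force'],s['moment'])
K,C=cam('scene'); im,d=optics.grab_frame('scene'); np.savez('scene3.npz',im=im,d=d,K=K,C=C)
P=pts(d,K,C); Tp=np.array(s['position'])
m=(np.hypot(P[...,0]-Tp[0],P[...,1]-Tp[1])<.018)&(P[...,2]<Tp[2]-.01)&(P[...,2]>.062)
for z0 in np.arange(.064,Tp[2]-.01,.006):
    q=m&(np.abs(P[...,2]-z0)<.003)
    if q.sum()>2: v,u=np.nonzero(q); print(z0.round(3),q.sum(),'u',u.min(),u.max(),'v',v.mean().round(1),'ray@mid',ray((u.min()+u.max())/2,v.mean(),z0,K,C).round(4), P[q].mean(0).round(4))
u0,v0=280,175
cv2.imwrite(sys.argv[1],cv2.resize(im[v0-38:v0+38,u0-50:u0+50],(800,600),interpolation=cv2.INTER_CUBIC)[...,::-1])
E
python3 look.py pics/s3.png
```

```text
9.9833 [0.58358887 0.13523401 0.16852722] [3.14139950e+00 3.28922012e-04 2.98475503e+00] [-1.00372466  0.32839436 -0.57220696] [-0.04772657 -0.03898862  0.01399899]
0.082 4 u 280 281 v 169.5 ray@mid [0.5851 0.1347 0.082 ] [0.5851 0.1347 0.082 ]
0.088 13 u 278 284 v 167.9 ray@mid [0.5866 0.1349 0.088 ] [0.5865 0.1341 0.0884]
0.094 9 u 278 284 v 166.3 ray@mid [0.5871 0.1342 0.094 ] [0.5877 0.1349 0.0939]
0.1 15 u 278 284 v 164.9 ray@mid [0.588  0.1329 0.1   ] [0.5872 0.1324 0.0999]
0.106 13 u 278 284 v 162.6 ray@mid [0.5864 0.1344 0.106 ] [0.5869 0.1341 0.1064]
0.112 12 u 278 284 v 161.1 ray@mid [0.5872 0.1333 0.112 ] [0.5866 0.1333 0.1117]
0.118 7 u 279 283 v 159.6 ray@mid [0.588  0.1321 0.118 ] [0.5885 0.1322 0.1182]
0.124 13 u 279 283 v 157.6 ray@mid [0.5875 0.1324 0.124 ] [0.5873 0.1321 0.1241]
0.13 7 u 279 283 v 155.6 ray@mid [0.5868 0.133  0.13  ] [0.5879 0.1334 0.1303]
0.136 9 u 279 283 v 154.0 ray@mid [0.5876 0.1318 0.136 ] [0.5873 0.1317 0.136 ]
0.142 10 u 279 283 v 152.1 ray@mid [0.5874 0.1318 0.142 ] [0.5878 0.1314 0.1424]
0.148 9 u 279 283 v 150.2 ray@mid [0.5873 0.1317 0.148 ] [0.5863 0.132  0.1474]
0.154 9 u 279 283 v 148.3 ray@mid [0.5872 0.1315 0.154 ] [0.5868 0.1315 0.1538]
```

View pics/s3.png

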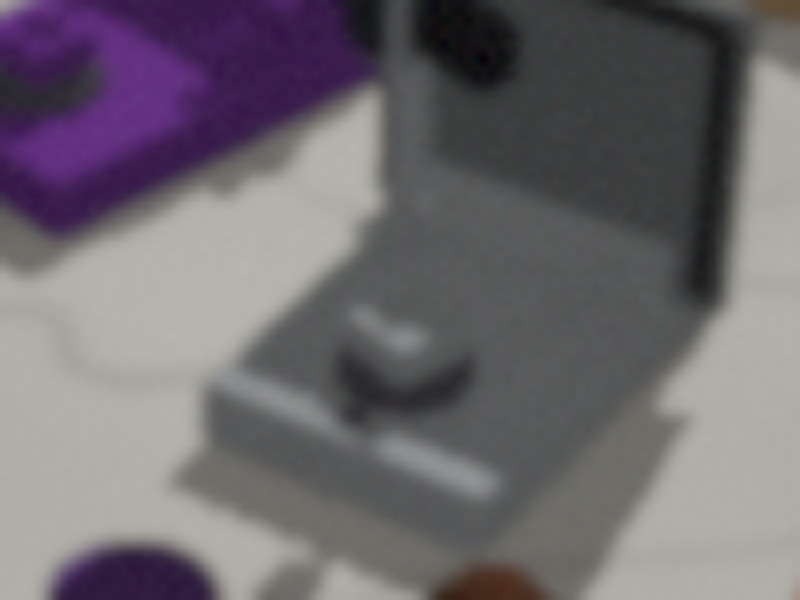

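Request:
apply_moves(linear=[[-0.007, 0.019, 0.04], [-0.007, 0.019, 0.08], [-0.007, 0.019, 0.12], [-0.007, 0.019, 0.16], [-0.007, 0.019, 0.2]], delta_rot=[[0, 0, 0], [0, 0, 0], [0, 0, 0], [0, 0, 0], [0, 0, 0]])

```text
clock: 10.45
position: [0.5844, 0.1369, 0.1477]
tool_rot: [-3.141, -0.0, 2.985]
force: [-0.5, -0.8, -1.8]
grip_width: 0.0165
finger_force: 78.3
```

Request:
apply_moves(linear=[[0, 0, 0.02], [0, 0, 0.03], [0, 0, 0.04], [0, 0, 0.05], [0, 0, 0.06]], delta_rot=[[0, 0, 0], [0, 0, 0], [0, 0, 0], [0, 0, 0], [0, 0, 0]])

```text
clock: 10.87
position: [0.5846, 0.1369, 0.1424]
tool_rot: [3.142, 0.0, 2.985]
force: [0.3, 0.2, -1.8]
grip_width: 0.0172
finger_force: 78.3
```

```bash
cat > st.py <<'E'
from h import *
s=monitor.observe();print(s['clock'],s['position'].round(4),s['tool_rot'].round(3),s['force'].round(1),s['moment'].round(2),s['grip_width'].round(4))
E
python3 st.py
python3 - <<'E'
from h import *
z=np.load('scene3.npz'); im,d,K,C=[z[k] for k in('im','d','K','C')]; P=pts(d,K,C)
m=(np.hypot(P[...,0]-.584,P[...,1]-.137)<.025)&(np.abs(P[...,2]-.056)<.002); v,u=np.nonzero(m); print(m.sum(),u.min(),u.max(),u.mean(),P[m].mean(0))
for p in ([.584,.137,.056],[.5836,.1352,.12]):
    M=np.linalg.inv(C); q=M[:3,:3]@np.array(p)+M[:3,3]; print(K@(q/q[2]))
E
```

```text
45 274 288 281.1111111111111 [0.58645896 0.13689661 0.05538785]
[280.48572074 176.47660992   1.        ]
[280.56538337 157.84543209   1.        ]Traceback (most recent call last):
  File "st.py", line 2, in <module>
    s=monitor.observe();print(s['clock'],s['position'].round(4),s['tool_rot'].round(3),s['force'].round(1),s['moment'].round(2),s['grip_width'].round(4))
                                                                                                                                ^^^^^^^^^^^^^^^^^^^^^
AttributeError: 'float' object has no attribute 'round'
```

Request:
apply_moves(linear=[[0, 0, 0.01], [0, 0, 0.02], [0, 0, 0.03], [0, 0, 0.04], [0, 0, 0.05]], delta_rot=[[0, 0, 0], [0, 0, 0], [0, 0, 0], [0, 0, 0], [0, 0, 0]])

```text
clock: 11.28
position: [0.5845, 0.1369, 0.1372]
tool_rot: [-3.142, 0.0, 2.985]
force: [-0.7, -0.6, -1.5]
grip_width: 0.0168
finger_force: 78.3
```

```bash
sed -i "s/,s\['grip_width'\].round(4)//" st.py; python3 st.py
```

```text
11.2833 [0.5845 0.1369 0.1372] [-3.142  0.     2.985] [-0.7 -0.6 -1.5] [ 0.06 -0.    0.01]
```

Still free, so the blades are just entering the slots. I'll keep going down in small steps.

Request:
apply_moves(linear=[[0, 0, 0.01], [0, 0, 0.02], [0, 0, 0.03], [0, 0, 0.04], [0, 0, 0.04]], delta_rot=[[0, 0, 0], [0, 0, 0], [0, 0, 0], [0, 0, 0], [0, 0, 0]])

```text
clock: 11.7
position: [0.5844, 0.1369, 0.1331]
tool_rot: [-3.141, -0.0, 2.985]
force: [0.2, -0.2, -2.0]
grip_width: 0.0165
finger_force: 78.3
```

```bash
python3 st.py
```

```text
11.7 [0.5844 0.1369 0.1331] [-3.141 -0.     2.985] [ 0.2 -0.2 -2. ] [ 0.01  0.02 -0.03]
```

Request:
apply_moves(linear=[[0, 0, 0.01], [0, 0, 0.02], [0, 0, 0.03], [0, 0, 0.035], [0, 0, 0.035]], delta_rot=[[0, 0, 0], [0, 0, 0], [0, 0, 0], [0, 0, 0], [0, 0, 0]])

```text
clock: 12.12
position: [0.5844, 0.1369, 0.1296]
tool_rot: [-3.141, -0.0, 2.985]
force: [-0.0, 0.4, -1.3]
grip_width: 0.0172
finger_force: 78.3
```

```bash
python3 st.py
```

```text
12.1167 [0.5844 0.1369 0.1296] [-3.141 -0.     2.985] [-0.   0.4 -1.3] [ 0.01  0.01 -0.04]
```

Request:
apply_moves(linear=[[0, 0, 0.005], [0, 0, 0.01], [0, 0, 0.013], [0, 0, 0.013], [0, 0, 0.013]], delta_rot=[[0, 0, 0], [0, 0, 0], [0, 0, 0], [0, 0, 0], [0, 0, 0]])

```text
clock: 12.53
position: [0.5845, 0.1369, 0.1286]
tool_rot: [3.142, 0.0, 2.985]
force: [-0.2, 0.5, 0.1]
grip_width: 0.0168
finger_force: 78.7
```

```bash
python3 st.py
```

```text
12.5333 [0.5845 0.1369 0.1286] [3.142 0.    2.985] [-0.2  0.5  0.1] [-0.03  0.05  0.07]
```

Seated: TCP z=0.1286, as predicted, with light floor contact. Now I turn clockwise.

Request:
apply_moves(linear=[[0, 0, 0], [0, 0, 0], [0, 0, 0], [0, 0, 0], [0, 0, 0]], delta_rot=[[0, 0, 0.025], [0, 0, 0.05], [0, 0, 0.075], [0, 0, 0.1], [0, 0, 0.12]], force=110)

```text
clock: 12.95
position: [0.5843, 0.137, 0.1286]
tool_rot: [-3.141, -0.0, 2.731]
force: [-1.8, -0.3, 2.1]
grip_width: 0.0164
finger_force: 108.9
```

```bash
python3 st.py
```

```text
12.95 [0.5843 0.137  0.1286] [-3.141 -0.     2.731] [-1.8 -0.3  2.1] [-0.1   0.65  0.18]
```

Request:
apply_moves(linear=[[0, 0, 0], [0, 0, 0], [0, 0, 0], [0, 0, 0], [0, 0, 0]], delta_rot=[[0, 0, 0.025], [0, 0, 0.05], [0, 0, 0.075], [0, 0, 0.1], [0, 0, 0.12]])

```text
clock: 13.37
position: [0.5842, 0.1371, 0.1286]
tool_rot: [-3.141, -0.0, 2.48]
force: [-2.2, 1.0, 3.3]
grip_width: 0.0161
finger_force: 108.9
```

Request:
apply_moves(linear=[[0, 0, 0], [0, 0, 0], [0, 0, 0], [0, 0, 0], [0, 0, 0]], delta_rot=[[0, 0, 0.02], [0, 0, 0.04], [0, 0, 0.06], [0, 0, 0.08], [0, 0, 0.1]])

```text
clock: 13.78
position: [0.5842, 0.1372, 0.1286]
tool_rot: [-3.141, -0.001, 2.271]
force: [-2.9, 0.7, 4.4]
grip_width: 0.0162
finger_force: 109.0
```

```bash
python3 st.py
```

```text
13.7833 [0.5842 0.1372 0.1286] [-3.141e+00 -1.000e-03  2.271e+00] [-2.9  0.7  4.4] [0.16 0.9  0.18]
```

Request:
apply_moves(linear=[[0, 0, 0], [0, 0, 0], [0, 0, 0], [0, 0, 0], [0, 0, 0]], delta_rot=[[0, 0, 0.02], [0, 0, 0.04], [0, 0, 0.06], [0, 0, 0.08], [0, 0, 0.1]])

```text
clock: 14.2
position: [0.5841, 0.1373, 0.1286]
tool_rot: [-3.141, -0.001, 2.062]
force: [-4.4, 0.8, 4.5]
grip_width: 0.0162
finger_force: 109.2
```

```bash
python3 st.py
```

```text
14.2 [0.5841 0.1373 0.1286] [-3.141e+00 -1.000e-03  2.062e+00] [-4.4  0.8  4.5] [0.27 0.97 0.47]
```

Request:
apply_moves(linear=[[0, 0, 0], [0, 0, 0], [0, 0, 0], [0, 0, 0], [0, 0, 0]], delta_rot=[[0, 0, 0.02], [0, 0, 0.04], [0, 0, 0.04], [0, 0, 0.04], [0, 0, 0.04]])

```text
clock: 14.62
position: [0.5842, 0.1373, 0.1286]
tool_rot: [-3.141, -0.0, 1.982]
force: [-3.8, -0.3, 5.3]
grip_width: 0.0163
finger_force: 109.3
```

```bash
python3 st.py
```

```text
14.6167 [0.5842 0.1373 0.1286] [-3.141 -0.     1.982] [-3.8 -0.3  5.3] [0.39 1.2  0.48]
```

Request:
apply_moves(linear=[[0, 0, 0], [0, 0, 0], [0, 0, 0], [0, 0, 0], [0, 0, 0]], delta_rot=[[0, 0, -0.02], [0, 0, -0.04], [0, 0, -0.05], [0, 0, -0.05], [0, 0, -0.05]])

```text
clock: 15.03
position: [0.5845, 0.137, 0.1286]
tool_rot: [3.141, -0.0, 2.084]
force: [-3.5, 1.3, 5.4]
grip_width: 0.0164
finger_force: 108.9
```

```bash
python3 st.py
```

```text
15.0333 [0.5845 0.137  0.1286] [ 3.141 -0.     2.084] [-3.5  1.3  5.4] [0.39 0.92 0.02]
```

At the stop: the clutch slips at 0.48 N m over the last 5°, and I have unloaded the torque. Now I lift out.

Request:
apply_moves(linear=[[0, 0, -0.05], [0, 0, -0.1], [0, 0, -0.15], [0, 0, -0.2], [0, 0, -0.25]], delta_rot=[[0, 0, 0], [0, 0, 0], [0, 0, 0], [0, 0, 0], [0, 0, 0]])

```text
clock: 15.45
position: [0.5847, 0.1368, 0.1542]
tool_rot: [3.141, 0.0, 2.084]
force: [-0.0, 0.1, -2.4]
grip_width: 0.0168
finger_force: 108.1
```

Request:
apply_moves(linear=[[0, 0, -0.15], [0, 0, -0.3], [0, 0, -0.5], [0, 0, -0.7], [0, 0, -0.85]], delta_rot=[[0, 0, 0], [0, 0, 0], [0, 0, 0], [0, 0, 0], [0, 0, 0]])

```text
clock: 15.87
position: [0.5848, 0.1368, 0.2406]
tool_rot: [3.14, 0.0, 2.084]
force: [0.4, -0.3, -2.1]
grip_width: 0.0164
finger_force: 108.1
```

Request:
apply_moves(linear=[[0, 0, 0], [0, 0, 0], [0, 0, 0], [0, 0, 0], [0, 0, 0]], delta_rot=[[0, 0, -0.05], [0, 0, -0.1], [0, 0, -0.15], [0, 0, -0.2], [0, 0, -0.25]])

```text
clock: 16.28
position: [0.5846, 0.1368, 0.239]
tool_rot: [3.141, 0.001, 2.613]
force: [-0.5, -0.9, -2.3]
grip_width: 0.0164
finger_force: 108.1
```

Request:
apply_moves(linear=[[0, 0, 0], [0, 0, 0], [0, 0, 0], [0, 0, 0], [0, 0, 0]], delta_rot=[[0, 0, -0.05], [0, 0, -0.1], [0, 0, -0.15], [0, 0, -0.16], [0, 0, -0.16]])

```text
clock: 16.7
position: [0.5846, 0.1367, 0.2388]
tool_rot: [3.141, 0.0, 2.941]
force: [-0.0, -0.2, -1.1]
grip_width: 0.0164
finger_force: 108.1
```

```bash
python3 st.py
python3 - <<'E'
from h import *
T=TW(); K,C=cam('wrist',T); im,d=optics.grab_frame('wrist')
cv2.imwrite('pics/w4.png',im[...,::-1])
t=T[:3,:3].T@(np.array([.533,-.1988,.2385])-T[:3,3]); print(t)
E
```

```text
16.7 [0.5846 0.1367 0.2388] [3.141 0.    2.941] [-0.  -0.2 -1.1] [-0.04  0.04  0.07]
[-1.62203468e-02 -3.39029742e-01  2.81058498e-04]
```

View pics/w4.png

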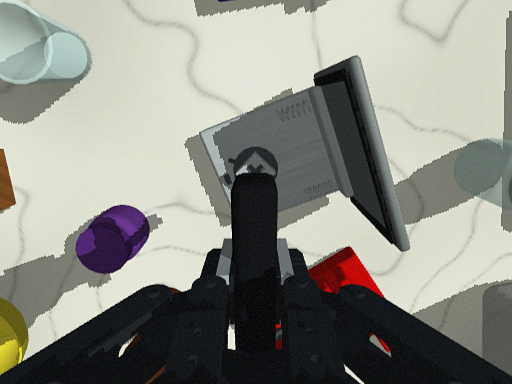

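The socket collar at (257,165) has turned by about 45° and the plate still stands in place. The key is square in the pads. Now back to the stand.

Request:
apply_moves(linear=[[0, -0.17, 0], [-0.01, -0.34, 0], [-0.02, -0.5, 0], [-0.03, -0.7, 0], [-0.04, -0.85, 0]], delta_rot=[[0, 0, 0], [0, 0, 0], [0, 0, 0], [0, 0, 0], [0, 0, 0]])

```text
clock: 17.17
position: [0.5714, 0.0513, 0.2386]
tool_rot: [-3.141, 0.0, 2.939]
force: [-0.3, -0.3, -2.3]
grip_width: 0.0164
finger_force: 108.1
```

Request:
apply_moves(linear=[[0, -0.17, 0], [-0.01, -0.34, 0], [-0.02, -0.5, 0], [-0.03, -0.7, 0], [-0.04, -0.85, 0]], delta_rot=[[0, 0, 0], [0, 0, 0], [0, 0, 0], [0, 0, 0], [0, 0, 0]])

```text
clock: 17.58
position: [0.5585, -0.0328, 0.2387]
tool_rot: [-3.141, 0.0, 2.939]
force: [0.6, 0.0, -2.3]
grip_width: 0.0162
finger_force: 108.1
```

Request:
apply_moves(linear=[[0, -0.17, 0], [-0.01, -0.34, 0], [-0.02, -0.5, 0], [-0.03, -0.7, 0], [-0.04, -0.85, 0]], delta_rot=[[0, 0, 0], [0, 0, 0], [0, 0, 0], [0, 0, 0], [0, 0, 0]])

```text
clock: 18.0
position: [0.5456, -0.1169, 0.2387]
tool_rot: [-3.141, 0.0, 2.939]
force: [1.2, 0.2, -1.0]
grip_width: 0.0162
finger_force: 108.1
```

Request:
apply_moves(linear=[[0, -0.2, 0], [-0.01, -0.4, 0], [-0.02, -0.6, 0], [-0.04, -0.84, 0], [-0.04, -0.84, 0]], delta_rot=[[0, 0, 0], [0, 0, 0], [0, 0, 0], [0, 0, 0], [0, 0, 0]])

```text
clock: 18.42
position: [0.5321, -0.2033, 0.2388]
tool_rot: [-3.139, 0.0, 2.935]
force: [-0.7, -0.6, -2.3]
grip_width: 0.0164
finger_force: 108.2
```

Request:
apply_moves(linear=[[0, 0, 0.1], [0, 0, 0.2], [0, 0, 0.3], [0, 0, 0.4], [0, 0, 0.4]], delta_rot=[[0, 0, 0], [0, 0, 0], [0, 0, 0], [0, 0, 0], [0, 0, 0]])

```text
clock: 18.83
position: [0.5324, -0.1975, 0.1959]
tool_rot: [3.141, -0.003, 2.944]
force: [0.3, -0.1, -1.9]
grip_width: 0.0164
finger_force: 108.2
```

Request:
apply_moves(linear=[[0, 0, 0], [0, 0, 0], [0, 0, 0], [0, 0, 0], [0, 0, 0]], delta_rot=[[0, 0, 0], [0, 0, 0], [0, 0, 0], [0, 0, 0], [0, 0, 0]])

```text
clock: 19.25
position: [0.5334, -0.1986, 0.1988]
tool_rot: [-3.142, 0.001, 2.943]
force: [0.7, 0.3, -2.3]
grip_width: 0.0166
finger_force: 108.2
```

```bash
python3 st.py; python3 -c "
from h import *
T=TW();print(T[:3,:3].T@(np.array([.533,-.1988,.0985])-T[:3,3]))"
```

```text
19.25 [ 0.5334 -0.1986  0.1988] [-3.142e+00  1.000e-03  2.943e+00] [ 0.7  0.3 -2.3] [-0.01 -0.04  0.03]
[ 0.00040291 -0.00027923  0.10033785]
```

Request:
apply_moves(linear=[[0.004, -0.003, 0.15], [0.004, -0.003, 0.3], [0.004, -0.003, 0.45], [0.004, -0.003, 0.58], [0.004, -0.003, 0.58]], delta_rot=[[0, 0, 0], [0, 0, 0], [0, 0, 0], [0, 0, 0], [0, 0, 0]])

```text
clock: 19.67
position: [0.5318, -0.1984, 0.1386]
tool_rot: [3.141, -0.003, 2.943]
force: [-1.2, -0.1, -2.6]
grip_width: 0.0162
finger_force: 108.2
```

Request:
apply_moves(linear=[[0, 0, 0.02], [0, 0, 0.04], [0, 0, 0.06], [0, 0, 0.08], [0, 0, 0.1]], delta_rot=[[0, 0, 0], [0, 0, 0], [0, 0, 0], [0, 0, 0], [0, 0, 0]])

```text
clock: 20.08
position: [0.533, -0.1988, 0.1308]
tool_rot: [-3.142, 0.001, 2.943]
force: [-0.0, -0.4, -2.5]
grip_width: 0.0164
finger_force: 108.2
```

```bash
python3 st.py
```

```text
20.0833 [ 0.533  -0.1988  0.1308] [-3.142e+00  1.000e-03  2.943e+00] [-0.  -0.4 -2.5] [0.02 0.01 0.05]
```

The tip is at about 0.042, inside the hole's mouth. The blades enter over the next few millimetres.

Request:
apply_moves(linear=[[0, 0, 0.02], [0, 0, 0.04], [0, 0, 0.06], [0, 0, 0.08], [0, 0, 0.1]], delta_rot=[[0, 0, 0], [0, 0, 0], [0, 0, 0], [0, 0, 0], [0, 0, 0]])

```text
clock: 20.5
position: [0.5328, -0.1988, 0.1203]
tool_rot: [-3.142, -0.0, 2.943]
force: [-0.0, 0.1, -2.4]
grip_width: 0.0168
finger_force: 108.2
```

```bash
python3 st.py
```

```text
20.5 [ 0.5328 -0.1988  0.1203] [-3.142 -0.     2.943] [-0.   0.1 -2.4] [ 0.04 -0.03 -0.  ]
```

Request:
apply_moves(linear=[[0, 0, 0.05], [0, 0, 0.1], [0, 0, 0.14], [0, 0, 0.17], [0, 0, 0.18]], delta_rot=[[0, 0, 0], [0, 0, 0], [0, 0, 0], [0, 0, 0], [0, 0, 0]])

```text
clock: 20.92
position: [0.5325, -0.1987, 0.1018]
tool_rot: [3.142, -0.001, 2.943]
force: [-0.1, -0.3, -1.1]
grip_width: 0.0164
finger_force: 108.2
```

Request:
apply_moves(linear=[[0, 0, 0.01], [0, 0, 0.02], [0, 0, 0.03], [0, 0, 0.035], [0, 0, 0.035]], delta_rot=[[0, 0, 0], [0, 0, 0], [0, 0, 0], [0, 0, 0], [0, 0, 0]])

```text
clock: 21.33
position: [0.5328, -0.1988, 0.099]
tool_rot: [3.142, 0.0, 2.943]
force: [-0.5, 0.9, -1.3]
grip_width: 0.0163
finger_force: 108.2
```

```bash
python3 st.py
```

```text
21.3333 [ 0.5328 -0.1988  0.099 ] [3.142 0.    2.943] [-0.5  0.9 -1.3] [-0.05  0.05  0.  ]
```

Down 0.5 mm more, then open to about 45 mm, which stays clear of the neighbouring key.

Request:
apply_moves(linear=[[0, 0, 0.005], [0, 0, 0.006], [0, 0, 0.006], [0, 0, 0.006], [0, 0, 0.006]], delta_rot=[[0, 0, 0], [0, 0, 0], [0, 0, 0], [0, 0, 0], [0, 0, 0]])

```text
clock: 21.75
position: [0.533, -0.1988, 0.0986]
tool_rot: [-3.142, 0.0, 2.943]
force: [-0.1, 0.6, 5.5]
grip_width: 0.0159
finger_force: 109.0
```

Request:
apply_moves(linear=[[0, 0, 0], [0, 0, 0], [0, 0, 0], [0, 0, 0], [0, 0, 0]], delta_rot=[[0, 0, 0], [0, 0, 0], [0, 0, 0], [0, 0, 0], [0, 0, 0]], gripper=0.05)

```text
clock: 22.17
position: [0.5327, -0.1988, 0.0983]
tool_rot: [-3.142, -0.0, 2.943]
force: [-0.1, 0.2, -0.2]
grip_width: 0.0448
finger_force: 0.0
```

Request:
apply_moves(linear=[[0, 0, -0.1], [0, 0, -0.2], [0, 0, -0.4], [0, 0, -0.6], [0, 0, -0.8]], delta_rot=[[0, 0, 0], [0, 0, 0], [0, 0, 0], [0, 0, 0], [0, 0, 0]])

```text
clock: 22.58
position: [0.5328, -0.1989, 0.1804]
tool_rot: [-3.141, 0.001, 2.943]
force: [0.5, 0.1, 0.1]
grip_width: 0.0449
finger_force: 0.0
```

Request:
apply_moves(linear=[[0, 0, -0.2], [0, 0, -0.4], [0, 0, -0.5], [0, 0, -0.5], [0, 0, -0.5]], delta_rot=[[0, 0, 0], [0, 0, 0], [0, 0, 0], [0, 0, 0], [0, 0, 0]])

```text
clock: 23.0
position: [0.5329, -0.1987, 0.2288]
tool_rot: [3.142, 0.001, 2.943]
force: [-0.1, 0.1, 0.5]
grip_width: 0.0451
finger_force: 0.0
```

```bash
python3 keys.py
python3 - <<'E'
from h import *
im,d=optics.grab_frame('wrist'); t,_=optics.grab_frame('scene')
cv2.imwrite('pics/f.png',np.hstack([cv2.resize(im,(400,300)),cv2.resize(t,(400,300))])[...,::-1])
E
```

```text
[ 0.11  0.44  0.19  1.76 -0.1   0.95  1.72] [ 0.53286621 -0.19871761  0.22879353] [3.14156372e+00 9.54290551e-04 2.94300410e+00]
[250. 197.] 0.12882169101986585 ((536.6353149414062, -203.62918090820312), (17.88990592956543, 88.10173034667969), 78.93608093261719)
[190. 185.] 0.09998929413422686 ((520.6405029296875, -256.2865905761719), (18.19972038269043, 48.42752456665039), 78.90618896484375)
```

View pics/f.png

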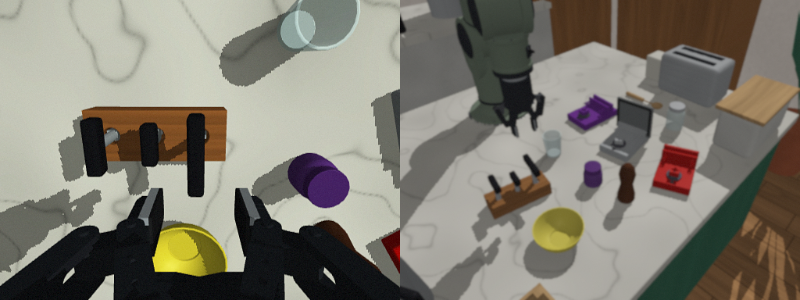

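The key is back in its hole with its handle square (78.9°), but the handle top reads about 7 mm off its starting place, so it may be leaning. I'll measure the tilt from the top faces.

```bash
cat > tilt.py <<'E'
from h import *
T=TW(); K,C=cam('wrist',T); im,d=optics.grab_frame('wrist'); P=pts(d,K,C); Z=P[...,2]
for nm,c,lo,hi in [('cross',(.534,-.2),.118,.14),('flat',(.521,-.256),.093,.108)]:
    m=((Z>lo)&(Z<hi)&(im.max(-1)<80)&(np.hypot(P[...,0]-c[0],P[...,1]-c[1])<.055))
    m=cv2.erode(m.astype(np.uint8),np.ones((3,3)))>0; q=P[m]
    for _ in range(4):
        A=np.c_[q[:,:2]-q[:,:2].mean(0),np.ones(len(q))]; s=np.linalg.lstsq(A,q[:,2],rcond=None)[0]; r=np.abs(q[:,2]-A@s); q=q[r<max(.0015,2*r.std())]
    print(nm,len(q),'lean(rad) toward +x,+y',-s[:2].round(3),q.mean(0).round(4),'rms',r.std().round(5))
E
python3 tilt.py; sed -n 1p st.py >/dev/null; python3 tilt.py
```

```text
cross 1808 lean(rad) toward +x,+y [ 0.039 -0.035] [ 0.5347 -0.2032  0.129 ] rms 0.00037
flat 861 lean(rad) toward +x,+y [-0.004  0.01 ] [ 0.5196 -0.2584  0.1001] rms 0.00039
cross 1831 lean(rad) toward +x,+y [ 0.04  -0.032] [ 0.5341 -0.2031  0.1291] rms 0.00037
flat 854 lean(rad) toward +x,+y [0.001 0.008] [ 0.5197 -0.2584  0.1002] rms 0.00038
```

The lean is about 0.05 rad (limit 0.12), the key is at rest and its handle is square. The plate and the other objects are undisturbed in the last view. Handing in.

```bash
python3 -c "
from h import *
print(workorder.job_done())"
```

```text
the job is handed in; nothing more can be done
None
```

I handed the job in with no verdict returned: the clamp was turned until its clutch slipped at the stop, and the cross-tip key is back in its own hole, handle square, leaning about 0.05 rad against the 0.12 limit.

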